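# Open the latched steel case and stand the patina bottle in it

### The job

The small brown bottle belongs in the grey steel case. Lift the paddle handle on the front of the case's lid to withdraw its bolt, swing the lid right back past upright so that it stands open, then stand the bottle upright, gently and wholly on the round rubber mat in the empty bay inside. Leave the tin in the other bay where it is, keep the bottle upright, do not push the cream bottle and the cream jar about, and leave the lid open.

Things in the scene. Friction and masses are not known exactly. Their poses are not given: they have to be found in the camera images.
- case: grey steel case fixed to the bench, 170 (x) x 270 (y) x 90 mm high, 101 mm with lid; walls and floor 4 mm; origin: centre of its underside; -x its front (paddle), +x its lid hinge, z up. Inside, a 4 mm divider, top 50 mm above the bench, at y = 0 makes two bays of 162 x 129 mm centred at y = +66 and -66 mm. A flat foot sticks out 17 mm on each side
- lid (a joint): lid angle in rad: 0 closed, grows as the front edge rises, pi/2 upright, stop at 1.8 (leaning back, open). 10 mm plate, 0.45 kg; a friction hinge (0.6 N m) holds it at any angle; about 6 N at its front edge lifts it. Locked until the paddle is lifted to about 0.4 rad; once ajar it may be let go. A level push on its edge jams below about 0.9 rad: raise it by the paddle first
- lid_hinge (a point): middle of the lid's hinge line, fixed on the case at its x = +89 mm, z = 94 mm; the hinge line runs along the case's y
- lid_edge (a point): middle of the lid's front edge, moves with the lid; 178 mm from the hinge line. Under the lid, in the middle (50 mm wide), a bolt housing hangs 18 mm below it, from 22 to 68 mm behind this edge, with the bolt in front of it
- paddle (a joint): angle of the paddle handle in rad relative to the lid: 0 at rest, parallel to the lid; grows as its free front end is lifted; stop at 0.75. It draws the hidden bolt: the lid is free from about 0.4. A light spring (1 N at rest to 4 N at the stop, at the grip) returns it
- paddle_grip (a point): point to grip the paddle, mid width and thickness, moves with it; about 115 mm above the bench when closed. Steel plate 40 mm wide (case's y), 6 mm thick; pivot 60 mm behind this point, at the case's x = -51, z = 115 mm when closed; free end 24 mm in front. The lid's edge is 22 mm behind: nothing lies beside or below, fingers can straddle the width from above or hook under
- bottle_mid (a point): centre (half-way up, 38 mm) of the small brown glass bottle with black cap: body 42 mm in diameter, narrower neck, 76 mm high, 0.08 kg; stands upright on the bench at the robot's left; z up. A larger cream bottle also stands about: not that one
- mat: round black rubber mat, 80 mm in diameter, 3 mm thick, fixed on the floor of the bay without the tin (left or right); origin: centre of its underside, 4 mm above the bench (its top 7 mm above the bench)
- tin_mid (a point): centre of the round aluminium tin, 76 mm in diameter, 32 mm high, that stands in the other bay
- rinse: cream plastic bottle, 70 mm wide, 124 mm high; bystander; origin: centre of its underside
- jar: cream lidded jar, 86 mm wide, 94 mm high; bystander; origin: centre of its underside
Mind the look-alikes: they are no part of the job. Of the things that look like the part that bears bottle_mid, the middle-sized one is meant.

How it is judged:
On the way, in this order (a step that is already met when the one before it is completed fails the run):
1. the paddle is lifted and the bolt withdrawn (value of joint paddle above 0.38 rad), for 0.05 s.
2. the lid is swung back past upright while the bottle still stands outside the case (value of joint lid above 1.6 rad and horizontal distance between bottle_mid and mat above 0.1 m), for 0.1 s.
At the end, for the whole second after the job is handed in: The lid stands open past upright (above 1.57 rad), the bottle stands upright (within 0.08 rad) and at rest on the rubber mat, its axis within 22 mm of the mat's centre, and the tin is within 15 mm of where it stood (value of joint lid above 1.57 rad and horizontal distance between bottle_mid and mat below 0.022 m and z of bottle_mid in the frame of mat between 0.036 and 0.046 m and angle between bottle_mid's own z axis and vertical below 0.08 rad and linear speed of bottle below 0.02 m/s and distance of tin_mid from where it was at the start of the episode below 0.015 m); the robot touches nothing.
It fails at once if the bottle is tipped by more than 35 degrees (angle between bottle_mid's own z axis and vertical above 0.61 rad).
It fails at once if the bottle is set down or knocked hard (over 40 N against the case or mat) (contact force between bottle and mat above 40 N or contact force between bottle and case above 40 N).
It fails at once if the tin is pushed about (over 15 mm) (distance of tin_mid from where it was at the start of the episode above 0.015 m).
It fails at once if a bystander (cream bottle or cream jar) is moved over 30 mm (distance of any of rinse, jar from where it was at the start of the episode above 0.03 m).
It also fails if it takes over 67 s, if anything falls off the work surface, if the arm or the gripper's body presses on something with over 40 N, if the wrist force passes 120 N, or if a joint passes its speed limit or range.

### The arm

A 6-joint arm with a two-finger parallel gripper is mounted at the origin on a cart in front of the work surface, level with it; the furniture and walls round the work are solid. World frame = base frame: x ahead of the robot, y to its left, z up, the work surface at z = 0. Lengths are in m, angles in rad, forces in N, time in s.
With the tool pointing down it reaches from about 0.35 to 0.85 m from the base axis. Payload 8.1 kg.
Tool frame: the origin (TCP) lies at the centre of the arm's flange, where the gripper is bolted on; the fingertips stand 186 mm ahead of it and the grasp point (between the pads) lies 167 mm ahead of it; z points along the fingers, y is the line along which they close (so a half turn about z gives the same grasp; the last joint's range is limited). The gripper opens to 93 mm and grips with 3 to 60 N. Pads are 15 mm wide; open, the fingers measure 128 mm over their backs; the gripper's body (75 mm by 188 mm) begins 65 mm behind the grasp point.
Start: joints at [-1.373, 0.13, 1.488, -0, 1.523, -0.085], TCP at [0.167, -0.576, 0.405] pointing down, gripper open.
Joint ranges: [-2.96, 2.96], [-0.89, 2.26], [0.02, 2.5], [-1.34, 4.48], [0, 2.73], [-2.66, 2.66]. Speed limits (rad/s): [2.39, 2.39, 2.79, 3.14, 3.14, 3.14].

### API

Orientations are given as a rotation vector (axis times angle).
In Python, from plant import robot gives the robot as it stands.
- The arm moves only by the tool apply_moves, never from a script. Its argument "series" is a list of rows, each a list of 2 entries, a list of its own where there are three numbers: the shift along the tool's x, y, z in mm, then the turn, a rotation vector about the tool's x, y, z in rad. A call has 1 to 12 rows; each row shifts and turns the commanded pose from where the row before left it, along the tool's axes as they then stand; what a row does not reach is not made up. A row lasts 1/12 s, in which the tool goes at most 41.7 mm and 7.16 degrees, less where a joint would pass 70% of its speed; a pose out of reach is approached as far as the arm can. A call is refused whole if a number of a shift passes 41.7 or a number of a turn 0.125, either way. A call with a gripper value outside its range is refused whole. "claw" is the opening, from 0 (shut) to 1 (fully open), set as the call begins (left out, the last holds). The fingers move at their own pace and stop on an object; "newtons" is the grip in N (left out, the last holds). Time passes only in rows, so rows that do not move let the fingers close. It gives the time, the measured TCP pose, the force, the opening and the grip force at its end, in the units of the state.
- robot.read_state(): the state, without advancing time (a new reading comes with each control period).
- robot.read_camera(name): name is "scene" or "side" or "wrist"; returns (picture, depth): 400x640x3 uint8, blue, green, red; 400x640 float32, m along the optical axis (not along the pixel's ray), 0 where there is no reading.
- robot.calibration(name): a dict with "fx", "fy", "cx", "cy" (pixels), "extrinsics" (4x4, takes a point from world to camera coordinates). Camera axes: x right, y down, z forward; pixel columns grow to the right and rows downward; lengths in m; the calibration is good to about 2 mm. A picture is of the moment at which its call begins: read the wrist's pose just before it. calibration takes no time and is no camera call; for the wrist camera it gives the pose at the moment of the call.
- robot.close_job(): hands the job in; it is judged then, once.
The state is a dict: "t": time; "q": joint angles; "dq": joint speeds; "joint_torque": joint torques, N m; "tool_pos": TCP position; "orientation": TCP orientation; "force": force on the tool from outside, world axes, zero at the start; "wrist_torque": the same for the moment, N m; "opening": finger opening in m; "gripper_force": force on a finger pad.
Only numpy, scipy, OpenCV 4.12 (cv2) and the standard library are available. Lean on these libraries where they do the work, as an engineer would, in place of code of your own. Each camera call takes 0.05 s, during which the arm holds its last target. There are 200 camera calls.

## Working session

There is one attempt and no reset: what is moved stays moved. The work goes in short steps, Python scripts to look and compute and a tool call to move; the robot and the scene stay as the last step left them, time stands still between calls to the robot, and variables do not carry over. Pictures are saved under pics/ and viewed, at most 10 in all, crops included, and the job is handed in when it is done.

Besides the shell and the picture viewer there is one more tool, called by a JSON object that holds its "name" and its "arguments", one argument or row to a line. apply_moves: Moves the arm, as the interface text tells. Its arguments: {"type":"object","properties":{"series":{"type":"array"},"claw":{"type":"number"},"newtons":{"type":"number"}},"required":["series"]}

```bash
mkdir -p pics; ls
python3 - <<'E'
from plant import robot
import cv2,numpy as np
s=robot.read_state();print({k:np.round(v,3).tolist() for k,v in s.items()})
ims=[]
for n in("scene","side"):
    p,d=robot.read_camera(n);c=robot.calibration(n)
    np.savez(f"pics/{n}0.npz",p=p,d=d,K=[c['fx'],c['fy'],c['cx'],c['cy']],E=c['extrinsics'])
    cv2.imwrite(f"pics/{n}0.png",p)
    print(n,c['fx'],c['cx'],c['cy'],np.round(c['extrinsics'],3).tolist())
E
```

```text
pics
{'t': 0.0, 'q': [-1.373, 0.131, 1.489, 0.0, 1.523, -0.085], 'dq': [0.0, 0.001, -0.0, -0.001, 0.001, -0.0], 'joint_torque': [-0.001, -55.983, -49.177, 0.077, 0.035, -0.0], 'tool_pos': [0.167, -0.576, 0.404], 'orientation': [-3.108, -0.442, 0.0], 'force': [-0.811, -0.542, 0.136], 'wrist_torque': [-0.017, 0.005, -0.017], 'gripper_force': 0.0, 'opening': 0.093}
scene 395.70926126576296 315.9883820103031 201.50012421215587 [[-0.615, -0.788, -0.016, 0.318], [-0.554, 0.446, -0.703, 0.381], [0.561, -0.423, -0.711, 0.759], [0.0, 0.0, 0.0, 1.0]]
side 390.5323464805642 317.09249896740965 199.4307341783211 [[0.916, 0.401, -0.019, -0.477], [0.286, -0.686, -0.669, -0.102], [-0.281, 0.608, -0.743, 1.338], [0.0, 0.0, 0.0, 1.0]]
```

View pics/scene0.png

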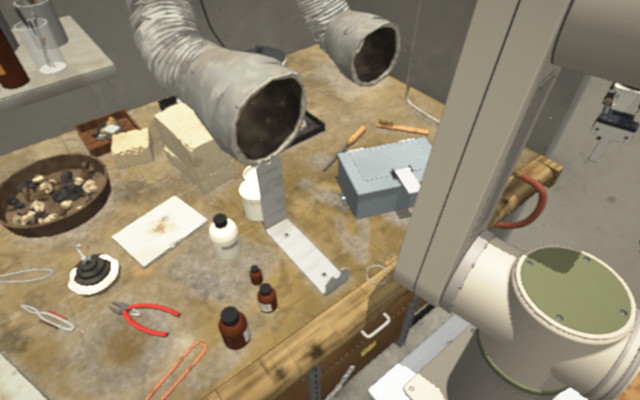

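View pics/side0.png

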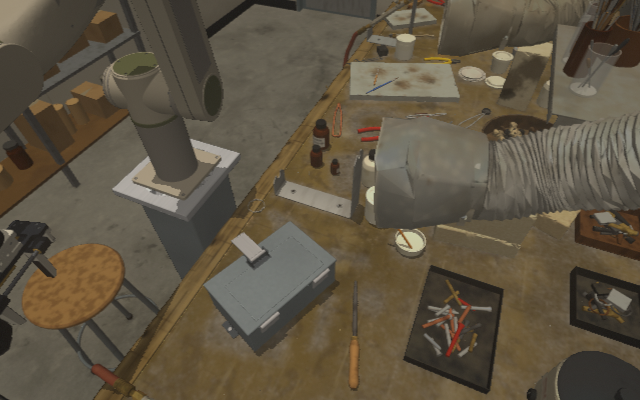

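The scene view shows the case at about (385,175) with its white paddle at (406,180). The middle brown bottle is at (267,298), a steel bracket stands at (300,240), and the duct hangs over (240,110). In the side view the case is at (270,285), the paddle at (250,248) and the middle bottle at (316,155).

```bash
cat > h.py <<'E'
import numpy as np,cv2
def load(n):
    f=np.load(f"pics/{n}.npz");return f['p'],f['d'],f['K'],f['E']
def cloud(d,K,E):
    v,u=np.mgrid[:d.shape[0],:d.shape[1]]
    P=np.stack([(u-K[2])/K[0]*d,(v-K[3])/K[1]*d,d],-1)
    W=(P-E[:3,3])@E[:3,:3]; W[d<=0]=np.nan; return W
def grab(n,tag):
    from plant import robot
    c=robot.calibration(n);p,d=robot.read_camera(n)
    np.savez(f"pics/{tag}.npz",p=p,d=d,K=[c['fx'],c['fy'],c['cx'],c['cy']],E=c['extrinsics']);cv2.imwrite(f"pics/{tag}.png",p)
    return p,d,[c['fx'],c['fy'],c['cx'],c['cy']],c['extrinsics']
E
python3 - <<'E'
from h import *
for n,box,bb in(("side0",(195,345,220,355),(308,326,146,170)),("scene0",(330,440,130,220),(257,280,282,315))):
    p,d,K,E=load(n);W=cloud(d,K,E)
    u0,u1,v0,v1=box;w=W[v0:v1,u0:u1].reshape(-1,3)
    print(n,np.histogram(w[:,2][~np.isnan(w[:,2])],np.arange(-.02,.15,.01)))
    L=w[(w[:,2]>.094)&(w[:,2]<.107)]
    r=cv2.minAreaRect(L[:,:2].astype(np.float32)*1000);print('lid',r,cv2.boxPoints(r).round().tolist(),np.nanmedian(L[:,2]))
    Pd=w[(w[:,2]>.110)&(w[:,2]<.13)]
    r=cv2.minAreaRect(Pd[:,:2].astype(np.float32)*1000);print('pad',len(Pd),r,cv2.boxPoints(r).round().tolist(),np.median(Pd[:,2]))
    u0,u1,v0,v1=bb
    pp=p[v0:v1,u0:u1].astype(int);w=W[v0:v1,u0:u1]
    m=(w[...,2]>.01)&(w[...,2]<.1);b=w[m]
    print('bottle',len(b),b.min(0).round(3),b.max(0).round(3),np.median(b,0).round(3))
    # obstacles map
    if n=="scene0": 
        for q in [(240,205),(270,170),(270,220),(330,285),(280,235),(240,110),(270,110),(270,150),(223,232),(255,200),(234,328),(256,275),(370,50),(220,100),(290,130)]: print(q,W[q[1],q[0]].round(3))
    else:
        for q in [(290,195),(355,200),(357,160),(330,205),(430,170),(390,150),(390,200),(372,205),(369,160),(410,215),(480,25),(334,167),(321,135)]: print(q,W[q[1],q[0]].round(3))
E
```

```text
side0 (array([  48, 6274, 3796,  202,  210,  219,  216,  177,  225,  176,  113,
       1598, 5648,  479,   47,    0]), array([-0.02, -0.01,  0.  ,  0.01,  0.02,  0.03,  0.04,  0.05,  0.06,
        0.07,  0.08,  0.09,  0.1 ,  0.11,  0.12,  0.13,  0.14]))
lid ((528.9347534179688, -282.70159912109375), (277.1372375488281, 184.99188232421875), 67.64601135253906) [[391.0, -376.0], [562.0, -446.0], [667.0, -190.0], [496.0, -119.0]] 0.10141352716551927
pad 526 ((444.9346618652344, -247.9778289794922), (52.67129135131836, 96.04292297363281), 66.92037200927734) [[390.0, -253.0], [479.0, -291.0], [499.0, -243.0], [411.0, -205.0]] 0.11768365177507403
bottle 215 [0.407 0.185 0.01 ] [0.449 0.287 0.08 ] [0.433 0.198 0.046]
(290, 195) [0.409 0.04  0.003]
(355, 200) [0.621 0.054 0.055]
(357, 160) [0.621 0.043 0.223]
(330, 205) [0.543 0.051 0.001]
(430, 170) [ 0.813 -0.077  0.363]
(390, 150) [ 0.723 -0.061  0.374]
(390, 200) [ 0.751 -0.123  0.293]
(372, 205) [0.679 0.028 0.085]
(369, 160) [0.615 0.19  0.098]
(410, 215) [ 0.799 -0.127  0.269]
(480, 25) [0.808 0.699 0.335]
(334, 167) [0.503 0.181 0.036
[... 525 characters left out ...]
812), (52.434478759765625, 97.02875518798828), 67.6327133178711) [[390.0, -252.0], [479.0, -289.0], [499.0, -240.0], [410.0, -204.0]] 0.11946362333449888
bottle 457 [0.404 0.192 0.01 ] [0.487 0.233 0.081] [0.415 0.216 0.054]
(240, 205) [0.746 0.098 0.002]
(270, 170) [0.62  0.055 0.195]
(270, 220) [0.619 0.075 0.032]
(330, 285) [0.361 0.08  0.038]
(280, 235) [0.58  0.072 0.003]
(240, 110) [0.674 0.08  0.344]
(270, 110) [ 0.82  -0.078  0.209]
(270, 150) [ 0.732 -0.014  0.153]
(223, 232) [0.605 0.21  0.095]
(255, 200) [0.655 0.091 0.088]
(234, 328) [0.382 0.31  0.081]
(256, 275) [0.488 0.199 0.041]
(370, 50) [ 1.077 -0.714  0.106]
(220, 100) [0.736 0.095 0.346]
(290, 130) [ 0.741 -0.088  0.18 ]
```

{"name": "apply_moves", "arguments": {
  "series": [
    [[28, -21, 5], [0, 0, 0]],
    [[28, -21, 5], [0, 0, 0]],
    [[28, -21, 5], [0, 0, 0]],
    [[28, -21, 5], [0, 0, 0]],
    [[28, -21, 5], [0, 0, 0]],
    [[28, -21, 5], [0, 0, 0]],
    [[28, -21, 5], [0, 0, 0]],
    [[28, -21, 5], [0, 0, 0]],
    [[28, -21, 5], [0, 0, 0]],
    [[28, -21, 5], [0, 0, 0]],
    [[28, -21, 5], [0, 0, 0]],
    [[28, -21, 5], [0, 0, 0]]
  ],
  "claw": 1,
  "newtons": 20
}}

```text
t: 1.1
tool_pos: [0.4203, -0.2387, 0.3442]
orientation: [-3.11, -0.443, 0.0]
force: [-0.5, -0.4, -0.6]
opening: 0.0929
gripper_force: 0.0
```

{"name": "apply_moves", "arguments": {
  "series": [
    [[0, 0, 0], [0, 0, -0.123]],
    [[0, 0, 0], [0, 0, -0.123]],
    [[0, 0, 0], [0, 0, -0.123]],
    [[0, 0, 0], [0, 0, -0.123]],
    [[0, 0, 0], [0, 0, -0.123]],
    [[0, 0, 0], [0, 0, -0.123]],
    [[0, 0, 0], [0, 0, -0.123]],
    [[0, 0, 0], [0, 0, -0.123]],
    [[0, 0, 0], [0, 0, -0.123]],
    [[0, 0, 0], [0, 0, -0.123]],
    [[0, 0, 0], [0, 0, -0.123]],
    [[0, 0, 0], [0, 0, -0.123]]
  ]
}}

```text
t: 2.1
tool_pos: [0.4196, -0.2403, 0.3443]
orientation: [-1.995, -2.425, 0.0]
force: [-0.4, -0.2, -0.1]
opening: 0.0929
gripper_force: 0.0
```

{"name": "apply_moves", "arguments": {
  "series": [
    [[0, 0, 0], [0, 0, -0.123]],
    [[0, 0, 0], [0, 0, -0.123]],
    [[0, 0, 0], [0, 0, -0.123]],
    [[0, 0, 0], [0, 0, -0.123]],
    [[0, 0, 0], [0, 0, -0.123]],
    [[0, 0, 0], [0, 0, -0.123]],
    [[0, 0, 0], [0, 0, -0.123]],
    [[0, 0, 0], [0, 0, -0.123]],
    [[0, 0, 0], [0, 0, 0]],
    [[0, 0, 0], [0, 0, 0]]
  ]
}}

```text
t: 2.93
tool_pos: [0.4197, -0.2403, 0.3444]
orientation: [-0.628, -3.078, -0.0]
force: [0.3, 0.8, 0.3]
opening: 0.0927
gripper_force: 0.0
```

```bash
cat >> h.py <<'E'
from scipy.spatial.transform import Rotation as Ro
def pose():
    from plant import robot
    s=robot.read_state();R=Ro.from_rotvec(s['orientation']).as_matrix()
    print('t',round(s['t'],2),'pos',np.round(s['tool_pos'],4),'yaw_y',round(np.degrees(np.arctan2(R[1,1],R[0,1])),2),'z',R[:,2].round(3),'F',np.round(s['force'],1),'op',round(s['opening'],4),'q',np.round(s['q'],2))
    return np.array(s['tool_pos']),R
E
python3 - <<'E'
from h import *
pose()
p,d,K,E=grab("wrist","w1");W=cloud(d,K,E)
ok=~np.isnan(W[...,2])
m=(W[...,2]>.110)&(W[...,2]<.13)
Pd=W[m];r=cv2.minAreaRect(Pd[:,:2].astype(np.float32)*1000);print('pad',len(Pd),r,np.median(Pd[:,2]))
m=(W[...,2]>.094)&(W[...,2]<.107);L=W[m];r=cv2.minAreaRect(L[:,:2].astype(np.float32)*1000);print('lid',r,np.median(L[:,2]))
E
```

```text
t 2.93 pos [ 0.4197 -0.2403  0.3444] yaw_y 66.93 z [-0.001  0.    -1.   ] F [0.3 0.8 0.3] op 0.0927 q [-0.63 -0.15  1.88  0.    1.41 -1.79]
pad 4767 ((434.1642150878906, -242.9813690185547), (51.41947937011719, 75.41171264648438), 66.37886810302734) 0.11857962483332209
lid ((498.531005859375, -270.8546142578125), (275.18060302734375, 123.13848876953125), 67.95973205566406) 0.1025715240055892
```

View pics/w1.png

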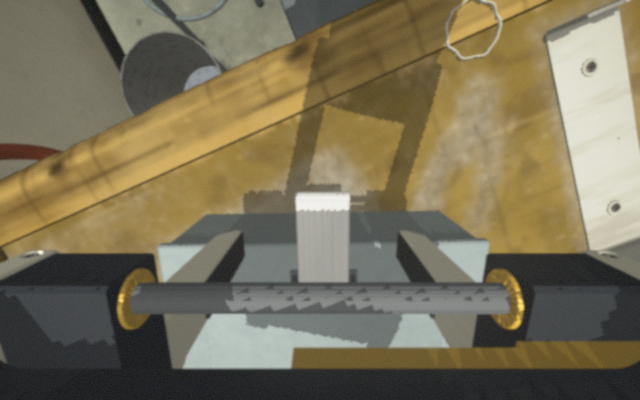

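The wrist view shows the white paddle at columns 297–349, centred between the fingers (about 322), so I can go down and straddle it.

{"name": "apply_moves", "arguments": {
  "series": [
    [[-2, 2, 10], [0, 0, -0.012]],
    [[0, 0, 13], [0, 0, 0]],
    [[0, 0, 13], [0, 0, 0]],
    [[0, 0, 13], [0, 0, 0]],
    [[0, 0, 13], [0, 0, 0]],
    [[0, 0, 0], [0, 0, 0]],
    [[0, 0, 0], [0, 0, 0]]
  ]
}}

```text
t: 3.57
tool_pos: [0.422, -0.239, 0.2815]
orientation: [-0.605, -3.08, -0.002]
force: [1.0, -0.2, 0.2]
opening: 0.0931
gripper_force: 0.0
```

{"name": "apply_moves", "arguments": {
  "series": [
    [[0, 0, 0], [0, 0, 0]],
    [[0, 0, 0], [0, 0, 0]],
    [[0, 0, 0], [0, 0, 0]],
    [[0, 0, 0], [0, 0, 0]],
    [[0, 0, 0], [0, 0, 0]],
    [[0, 0, 0], [0, 0, 0]]
  ],
  "claw": 0,
  "newtons": 20
}}

```text
t: 4.07
tool_pos: [0.4225, -0.2394, 0.2831]
orientation: [0.604, 3.083, -0.0]
force: [0.1, -0.4, 0.4]
opening: 0.0579
gripper_force: 0.0
```

{"name": "apply_moves", "arguments": {
  "series": [
    [[0, 0, 0], [0, 0, 0]],
    [[0, 0, 0], [0, 0, 0]],
    [[0, 0, 0], [0, 0, 0]],
    [[0, 0, 0], [0, 0, 0]],
    [[0, 0, 0], [0, 0, 0]],
    [[0, 0, 0], [0, 0, 0]]
  ]
}}

```text
t: 4.57
tool_pos: [0.4224, -0.2394, 0.2828]
orientation: [-0.604, -3.083, 0.0]
force: [-0.7, -0.6, 0.2]
opening: 0.0395
gripper_force: 20.0
```

Run:
```python
from h import *
T,R=pose()
o=np.array([529.5,-282]);c,s=np.cos(np.radians(-22.4)),np.sin(np.radians(-22.4))
g=(T+.167*R[:,2])*1000
x=(g[0]-o[0])*c+(g[1]-o[1])*s
print('case x',x,'y',-(g[0]-o[0])*s+(g[1]-o[1])*c,'z',g[2])
# arc about the hinge (89,94): tool x=-case x, tool z=-z
al=np.arctan2(g[2]-94,89-x);Rr=np.hypot(g[2]-94,89-x);print(al,Rr)
A=np.concatenate([np.linspace(al,al+.25,8),np.linspace(al+.25,2.05,36)[1:]])
Rd=np.interp(A,[al,al+.25],[Rr,Rr-6])
X=89-Rd*np.cos(A);Z=94+Rd*np.sin(A)
for a,dx,dz in zip(A[1:],np.diff(X),np.diff(Z)):print(round(a,2),round(-dx,1),round(-dz,1))
```

```text
t 4.57 pos [ 0.4224 -0.2394  0.2828] yaw_y 67.84 z [-0. -0. -1.] F [-0.7 -0.6  0.2] op 0.0395 q [-0.62 -0.09  1.94 -0.    1.29 -1.81]
case x -115.26341757609548 y -1.3995928530540525 z 115.75997202591307
0.106128715933063 205.41918153481888
0.14 -1.8 -7.2
0.18 -2.0 -7.1
0.21 -2.3 -7.0
0.25 -2.5 -6.8
0.28 -2.7 -6.7
0.32 -3.0 -6.6
0.36 -3.2 -6.4
0.4 -3.6 -9.0
0.45 -4.0 -8.8
0.5 -4.4 -8.6
0.55 -4.8 -8.3
0.6 -5.2 -8.1
0.65 -5.6 -7.8
0.69 -6.0 -7.6
0.74 -6.4 -7.3
0.79 -6.7 -6.9
0.84 -7.0 -6.6
0.89 -7.3 -6.3
0.94 -7.6 -5.9
0.99 -7.9 -5.5
1.03 -8.2 -5.1
1.08 -8.4 -4.7
1.13 -8.6 -4.3
1.18 -8.8 -3.9
1.23 -9.0 -3.5
1.28 -9.2 -3.0
1.32 -9.3 -2.6
1.37 -9.4 -2.1
1.42 -9.5 -1.7
1.47 -9.6 -1.2
1.52 -9.6 -0.7
1.57 -9.6 -0.3
1.61 -9.6 0.2
1.66 -9.6 0.7
1.71 -9.6 1.1
1.76 -9.5 1.6
1.81 -9.4 2.0
1.86 -9.3 2.5
1.9 -9.2 2.9
1.95 -9.0 3.4
2.0 -8.9 3.8
2.05 -8.7 4.2
```

Gripped at 39.5 mm opening. Now lift along the arc.

{"name": "apply_moves", "arguments": {
  "series": [
    [[-1.5, 0, -7], [0, 0, 0]],
    [[-2, 0, -7], [0, 0, 0]],
    [[-2.5, 0, -7], [0, 0, 0]],
    [[-2.5, 0, -7], [0, 0, 0]],
    [[-2.5, 0, -7], [0, 0, 0]],
    [[-3, 0, -6.5], [0, 0, 0]],
    [[-3, 0, -6.5], [0, 0, 0]],
    [[-3.5, 0, -9], [0, 0, 0]],
    [[0, 0, 0], [0, 0, 0]]
  ]
}}

```text
t: 5.32
tool_pos: [0.4421, -0.2473, 0.3419]
orientation: [0.603, 3.082, -0.001]
force: [-8.1, 2.7, 0.3]
opening: 0.0393
gripper_force: 20.0
```

Run:
```python
from h import *
pose()
p,d,K,E=grab("side","s1");cv2.imwrite("pics/s1c.png",cv2.resize(p[180:360,180:380],None,fx=3,fy=3))
```

```text
t 5.32 pos [ 0.4421 -0.2473  0.3419] yaw_y 67.84 z [ 0.001 -0.001 -1.   ] F [-8.1  2.7  0.3] op 0.0393 q [-0.61 -0.09  1.82  0.    1.4  -1.8 ]
```

View pics/s1c.png

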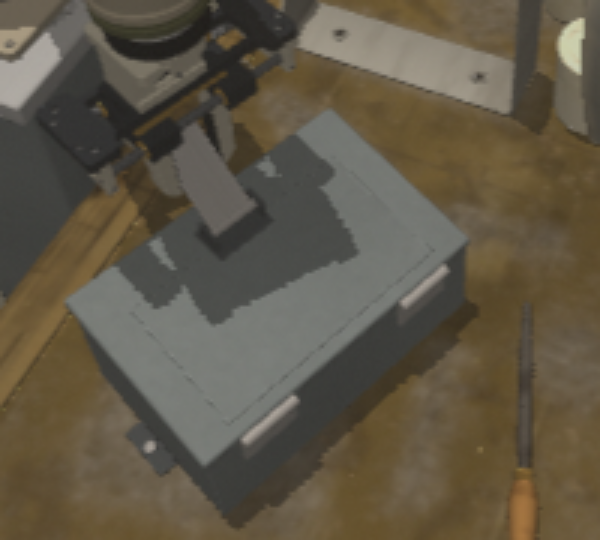

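The paddle is up at about (215,180) in the crop, and the lid is just beginning to rise. I'm continuing along the arc.

{"name": "apply_moves", "arguments": {
  "series": [
    [[-3.5, 0, -9], [0, 0, 0]],
    [[-4, 0, -8.5], [0, 0, 0]],
    [[-4.5, 0, -8.5], [0, 0, 0]],
    [[-5, 0, -8], [0, 0, 0]],
    [[-5.5, 0, -8], [0, 0, 0]],
    [[-6, 0, -7.5], [0, 0, 0]],
    [[-6.5, 0, -7.5], [0, 0, 0]],
    [[-6.5, 0, -7], [0, 0, 0]],
    [[-7, 0, -6.5], [0, 0, 0]],
    [[-7.5, 0, -6.5], [0, 0, 0]],
    [[-7.5, 0, -6], [0, 0, 0]],
    [[-8, 0, -5.5], [0, 0, 0]]
  ]
}}

```text
t: 6.37
tool_pos: [0.5083, -0.2743, 0.4296]
orientation: [0.604, 3.083, -0.0]
force: [-5.3, 1.5, -3.7]
opening: 0.0399
gripper_force: 20.0
```

```bash
cat >> h.py <<'E'
def arc():
    T,R=pose();o=np.array([529.5,-282]);c,s=np.cos(np.radians(-22.4)),np.sin(np.radians(-22.4))
    g=(T+.167*R[:,2])*1000;x=(g[0]-o[0])*c+(g[1]-o[1])*s
    print('case x',x.round(1),'y',(-(g[0]-o[0])*s+(g[1]-o[1])*c).round(1),'z',g[2].round(1),'alpha',np.arctan2(g[2]-94,89-x).round(3),'R',np.hypot(g[2]-94,89-x).round(1))
E
python3 - <<'E'
from h import *
arc()
p,d,K,E=grab("side","s2");W=cloud(d,K,E)
# lid plate points: fit plane over lid, in case frame
o=np.array([529.5,-282]);c,s=np.cos(np.radians(-22.4)),np.sin(np.radians(-22.4))
w=W.reshape(-1,3)*1000;x=(w[:,0]-o[0])*c+(w[:,1]-o[1])*s;y=-(w[:,0]-o[0])*s+(w[:,1]-o[1])*c
m=(abs(y)<125)&(abs(y)>70)&(x>-60)&(x<80)&(w[:,2]>105)&(w[:,2]<260)
for a in range(-60,80,20):
    k=m&(x>a)&(x<a+20)
    if k.sum()>10: print(a,k.sum(),np.median(w[k,2]))
E
```

```text
t 6.37 pos [ 0.5083 -0.2743  0.4296] yaw_y 67.84 z [ 0. -0. -1.] F [-5.3  1.5 -3.7] op 0.0399 q [-0.58  0.06  1.52  0.    1.56 -1.77]
case x -22.5 y -1.0 z 262.6 alpha 0.987 R 202.1
-60 38 217.91639377633183
-40 560 210.71663180782667
-20 565 192.88036425271193
0 569 175.0096710895987
20 560 156.51105437619168
40 546 137.52784281942132
60 554 118.55719626822005
```

Lid is at about 0.75 rad, following well.

{"name": "apply_moves", "arguments": {
  "series": [
    [[-8, 0, -5.5], [0, 0, 0]],
    [[-8, 0, -5], [0, 0, 0]],
    [[-8.5, 0, -5], [0, 0, 0]],
    [[-8.5, 0, -4.5], [0, 0, 0]],
    [[-9, 0, -4], [0, 0, 0]],
    [[-9, 0, -3.5], [0, 0, 0]],
    [[-9, 0, -3], [0, 0, 0]],
    [[-9.5, 0, -2.5], [0, 0, 0]],
    [[-9.5, 0, -2], [0, 0, 0]],
    [[-9.5, 0, -1.5], [0, 0, 0]],
    [[-9.5, 0, -1], [0, 0, 0]],
    [[-9.5, 0, -0.5], [0, 0, 0]]
  ]
}}

```text
t: 7.42
tool_pos: [0.6077, -0.3148, 0.4664]
orientation: [-0.604, -3.083, -0.0]
force: [-5.4, 0.7, -5.1]
opening: 0.0392
gripper_force: 20.0
```

{"name": "apply_moves", "arguments": {
  "series": [
    [[-9.5, 0, 0], [0, 0, 0]],
    [[-9.5, 0, 0.5], [0, 0, 0]],
    [[-9.5, 0, 1], [0, 0, 0]],
    [[-9.5, 0, 1.5], [0, 0, 0]],
    [[-9.5, 0, 2], [0, 0, 0]],
    [[-9.5, 0, 2.5], [0, 0, 0]],
    [[-9.5, 0, 3], [0, 0, 0]],
    [[-9, 0, 3], [0, 0, 0]],
    [[0, 0, 0], [0, 0, 0]]
  ]
}}

```text
t: 8.17
tool_pos: [0.6786, -0.3433, 0.4531]
orientation: [0.602, 3.08, -0.0]
force: [-0.7, 0.5, -0.6]
opening: 0.0017
gripper_force: 0.0
```

Run:
```python
from h import *
arc()
```

```text
t 8.17 pos [ 0.6786 -0.3433  0.4531] yaw_y 67.87 z [ 0.003 -0.001 -1.   ] F [-0.7  0.5 -0.6] op 0.0017 q [-0.54  0.58  0.85  0.    1.71 -1.72]
case x 161.7 y 0.2 z 286.1 alpha 1.933 R 205.4
```

Run:
```python
from h import *
a=grab("side","s3")[0];b=grab("scene","c3")[0]
cv2.imwrite("pics/v3.png",np.hstack([cv2.resize(a[100:360,180:400],None,fx=1.8,fy=1.8),cv2.resize(b[40:300,250:470],None,fx=1.8,fy=1.8)]))
```

```text
(no output)
```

View pics/v3.png

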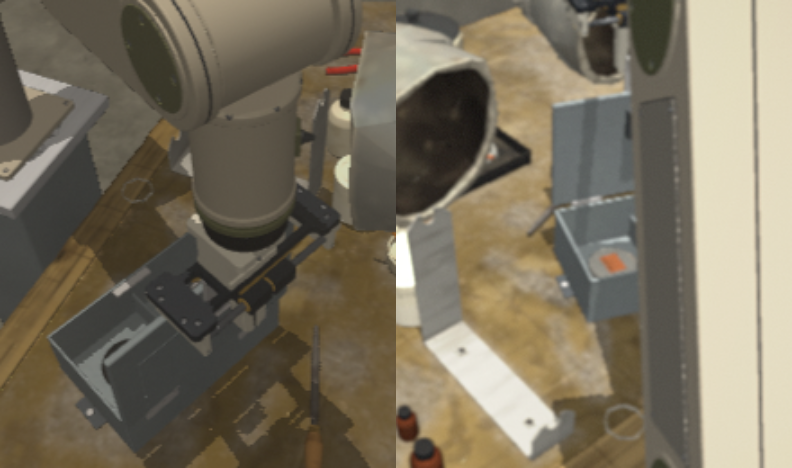

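The lid is near upright and the fingers have slipped off the paddle. The tin (orange label) is in the +y bay and the mat in the −y bay. Next I measure the lid angle and the mat.

Run:
```python
from h import *
o=np.array([529.5,-282]);c,s=np.cos(np.radians(-22.4)),np.sin(np.radians(-22.4))
for n in("s3","c3"):
    p,d,K,E=load(n);W=cloud(d,K,E);w=W.reshape(-1,3)*1000
    x=(w[:,0]-o[0])*c+(w[:,1]-o[1])*s;y=-(w[:,0]-o[0])*s+(w[:,1]-o[1])*c
    for sg in (-1,1):
      m=(sg*y>70)&(sg*y<128)&(x>50)&(x<180)
      for a in range(80,290,30):
        k=m&(w[:,2]>a)&(w[:,2]<a+30)
        if k.sum()>10: print(n,sg,a,k.sum(),np.percentile(x[k],[10,50,90]).round(1))
    B=w;m=(abs(x)<79)&(y<-5)&(y>-128)&(w[:,2]>-5)&(w[:,2]<15)
    px=p.reshape(-1,3).max(1);dk=m&(px<60)
    print('mat',m.sum(),dk.sum())
    if dk.sum()>30:
        r=cv2.minEnclosingCircle(np.stack([x[dk],y[dk]],1).astype(np.float32));print(r, np.percentile(px[m],[10,50,90]))
```

```text
s3 -1 80 48 [91.5 92.7 93.7]
s3 -1 110 144 [93.5 94.9 96. ]
s3 -1 140 159 [95.1 96.7 97.7]
s3 -1 170 170 [96.8 98.1 99.4]
s3 -1 200 198 [ 98.5  99.6 100.8]
s3 -1 230 202 [ 99.4 100.3 101.1]
s3 -1 260 213 [ 94.3  99.5 101.8]
s3 1 80 18 [90.7 91.8 92.7]
s3 1 110 23 [92.7 93.4 94.8]
s3 1 230 11 [ 99.3 100.1 100.5]
mat 572 42
((-38.04461669921875, -74.31800842285156), 32.28832244873047) [ 69. 119. 128.]
c3 1 80 166 [75.8 80.8 83.9]
c3 1 110 160 [81.7 83.7 85.8]
c3 1 140 182 [82.8 85.  87.5]
c3 1 170 183 [84.6 86.7 88.8]
c3 1 200 200 [85.7 88.2 90.4]
c3 1 230 208 [87.6 89.8 92. ]
c3 1 260 130 [88.9 91.5 95.4]
mat 0 0
```

{"name": "apply_moves", "arguments": {
  "series": [
    [[0, 0, -35], [0, 0, 0]],
    [[0, 0, -35], [0, 0, 0]],
    [[20, -9, 0], [0, 0, 0]],
    [[20, -9, 0], [0, 0, 0]],
    [[20, -9, 0], [0, 0, 0]],
    [[20, -9, 0], [0, 0, 0]],
    [[20, -9, 0], [0, 0, 0]],
    [[20, -9, 0], [0, 0, 0]],
    [[0, 0, 30], [0, 0, 0]],
    [[0, 0, 30], [0, 0, 0]],
    [[0, 0, 35], [0, 0, 0]],
    [[0, 0, 0], [0, 0, 0]]
  ],
  "claw": 0
}}

```text
t: 9.27
tool_pos: [0.5439, -0.3467, 0.4204]
orientation: [-0.602, -3.074, -0.007]
force: [-1.8, -0.2, -1.9]
opening: 0.0003
gripper_force: 0.0
```

Run:
```python
from h import *
arc();grab("wrist","w4")
```

```text
t 9.27 pos [ 0.5439 -0.3467  0.4204] yaw_y 67.82 z [-0.008  0.006 -1.   ] F [-1.8 -0.2 -1.9] op 0.0003 q [-0.65  0.25  1.32  0.    1.58 -1.83]
case x 36.4 y -53.9 z 253.4 alpha 1.252 R 167.8
```

View pics/w4.png

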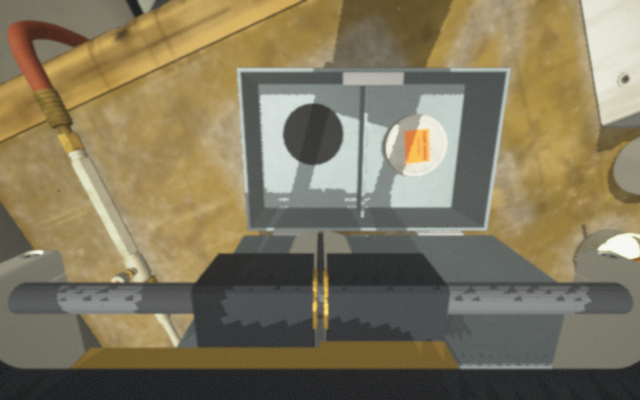

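The wrist view shows the mat at (313,134) in the −y bay and the tin at (416,146) in the other.

Run:
```python
from h import *
p,d,K,E=load("w4");W=cloud(d,K,E)*1000
o=np.array([529.5,-282]);c,s=np.cos(np.radians(-22.4)),np.sin(np.radians(-22.4))
def cf(P):return np.array([(P[0]-o[0])*c+(P[1]-o[1])*s,-(P[0]-o[0])*s+(P[1]-o[1])*c]).round(1)
def ray(u,v,z):
    r=E[:3,:3].T@np.array([(u-K[2])/K[0],(v-K[3])/K[1],1]);C=-E[:3,:3].T@E[:3,3];return (C+r*(z-C[2])/r[2])*1000
g=p.max(2);m=np.zeros_like(g);m[95:175,275:350]=(g[95:175,275:350]<62)
n,l,st,ce=cv2.connectedComponentsWithStats(m);i=1+st[1:,4].argmax();print(st[i],ce[i])
cnt=cv2.findContours((l==i).astype(np.uint8),0,2)[0][0];e=cv2.fitEllipse(cnt);print(e)
M=ray(*e[0],.007);print('mat',M,cf(M),'depth',np.median(W[l==i],0),'cam',(-E[:3,:3].T@E[:3,3]).round(3))
for n_,uv in dict(tl=(238,70),tr=(509,70),br=(490,229),bl=(248,229)).items():
    P=ray(*uv,.09);print(n_,P.round(0),cf(P))
P=ray(416,146,.036);print('tin',P,cf(P))
```

```text
[301 105  28  58 769] [314.3159948  131.90247074]
((314.432373046875, 130.8480224609375), (16.267675399780273, 70.71723175048828), 13.876405715942383)
mat [ 481.12392483 -327.37017671    7.        ] [-27.4 -60.4] depth [nan nan nan] cam [ 0.478 -0.32   0.402]
tl [ 398. -373.   90.] [ -86.4 -134.4]
tr [ 499. -126.   90.] [-87.9 132.8]
br [ 654. -183.   90.] [ 78.  138.7]
bl [ 552. -436.   90.] [  79.  -133.7]
tin [ 544.66805249 -218.03567826   36.        ] [-10.4  64.9]
```

{"name": "apply_moves", "arguments": {
  "series": [
    [[-8, 0, 0], [0, 0, 0]],
    [[-8, 0, 0], [0, 0, 0]],
    [[-6, 0, 0], [0, 0, 0]],
    [[-5, 0, 0], [0, 0, 0]],
    [[-5, 0, 0], [0, 0, 0]],
    [[-4, 0, 0], [0, 0, 0]],
    [[-4, 0, 0], [0, 0, 0]],
    [[0, 0, 0], [0, 0, 0]]
  ]
}}

```text
t: 9.98
tool_pos: [0.5831, -0.3631, 0.4278]
orientation: [-0.604, -3.083, -0.0]
force: [0.2, -0.2, 0.6]
opening: 0.001
gripper_force: 0.0
```

Run:
```python
from h import *
p,d,K,E=load("w4")
o=np.array([529.5,-282]);c,s=np.cos(np.radians(-22.4)),np.sin(np.radians(-22.4))
def cf(P):return np.array([(P[0]-o[0])*c+(P[1]-o[1])*s,-(P[0]-o[0])*s+(P[1]-o[1])*c]).round(1)
def ray(u,v,z):
    r=E[:3,:3].T@np.array([(u-K[2])/K[0],(v-K[3])/K[1],1]);C=-E[:3,:3].T@E[:3,3];return (C+r*(z-C[2])/r[2])*1000
g=p.max(2)
print(g[134,270:355:3],g[95:180:3,313])
for T in (70,80,90):
    m=np.zeros_like(g);m[98:170,278:350]=g[98:170,278:350]<T
    n,l,st,ce=cv2.connectedComponentsWithStats(m);i=1+st[1:,4].argmax()
    cnt=max(cv2.findContours((l==i).astype(np.uint8),0,2)[0],key=len);(u,v),r=cv2.minEnclosingCircle(cnt);print(T,st[i],u,v,r,ray(u,v,.007),cf(ray(u,v,.007)))
```

```text
[222 222 220 220 180  74  73  73  69  74  73  74  58  57  62  57  60  58
  67  75  73  75  73  74 108 213 216 215 213] [201 208 189  77  57  57  57  54  58  58  60  58  60  59  58  59  61  58
  60  57  58  62  60  85 155 179 188 213 212]
70 [ 298  105   32   59 1097] 313.1979675292969 133.70816040039062 29.749555587768555 [ 483.88757093 -330.25922861    7.        ] [-23.8 -62. ]
80 [ 285  104   57   60 2616] 312.4654235839844 133.59510803222656 29.94058609008789 [ 483.39227775 -331.09422916    7.        ] [-23.9 -63. ]
90 [ 284  104   58   61 2699] 313.4320373535156 133.83981323242188 30.354944229125977 [ 484.15876107 -330.03898441    7.        ] [-23.6 -61.7]
```

{"name": "apply_moves", "arguments": {
  "series": [
    [[-4, 0, 0], [0, 0, 0]],
    [[-3, 0, 0], [0, 0, 0]],
    [[-3, 0, 0], [0, 0, 0]],
    [[-3, 0, 0], [0, 0, 0]],
    [[0, 0, 0], [0, 0, 0]]
  ]
}}

```text
t: 10.4
tool_pos: [0.5949, -0.3679, 0.427]
orientation: [-0.604, -3.082, -0.001]
force: [-2.8, 0.9, -1.5]
opening: 0.0007
gripper_force: 1.0
```

{"name": "apply_moves", "arguments": {
  "series": [
    [[-4, 0, 0], [0, 0, 0]],
    [[-4, 0, 0], [0, 0, 0]],
    [[-4, 0, 0], [0, 0, 0]],
    [[-4, 0, 0], [0, 0, 0]],
    [[0, 0, 0], [0, 0, 0]]
  ]
}}

```text
t: 10.82
tool_pos: [0.6088, -0.3736, 0.4275]
orientation: [-0.603, -3.078, -0.002]
force: [-14.2, 6.1, 2.8]
opening: 0.0002
gripper_force: 8.1
```

Run:
```python
from h import *
arc();p,d,K,E=grab("scene","c5");W=cloud(d,K,E);w=W.reshape(-1,3)*1000
o=np.array([529.5,-282]);c,s=np.cos(np.radians(-22.4)),np.sin(np.radians(-22.4))
x=(w[:,0]-o[0])*c+(w[:,1]-o[1])*s;y=-(w[:,0]-o[0])*s+(w[:,1]-o[1])*c
m=(y>70)&(y<128)&(x>50)&(x<180)&(w[:,2]>110)&(w[:,2]<255)
print(m.sum(),np.pi/2+np.arctan(np.polyfit(w[m,2],x[m],1)))
# bottle: brown/dark px with depth near
f=lambda u0,u1,v0,v1:[print(z,len(q),q.mean(0).round(4) if len(q) else '', (q.max(0)-q.min(0)).round(3) if len(q) else '') for z in(.01,.03,.05,.06,.07) for q in [ (lambda b:b[(b[:,2]>z)&(b[:,2]<z+.01)])(W[v0:v1,u0:u1].reshape(-1,3))]]
f(257,278,284,312)
```

```text
t 10.82 pos [ 0.6088 -0.3736  0.4275] yaw_y 67.82 z [-0.005  0.002 -1.   ] F [-14.2   6.1   2.8] op 0.0002 q [-0.62  0.44  1.08 -0.    1.63 -1.81]
case x 107.3 y -54.4 z 260.5 alpha 1.68 R 167.5
1009 [1.79999604 3.12478714]
0.01 33 [0.4102 0.2156 0.0151] [0.027 0.036 0.01 ]
0.03 44 [0.4115 0.2195 0.0349] [0.026 0.034 0.01 ]
0.05 118 [0.4172 0.2155 0.0554] [0.037 0.041 0.01 ]
0.06 37 [0.417  0.2139 0.0634] [0.019 0.027 0.01 ]
0.07 109 [0.4232 0.2126 0.0763] [0.024 0.024 0.01 ]
```

Lid reads 1.8 rad, against its stop. Now to the bottle.

{"name": "apply_moves", "arguments": {
  "series": [
    [[20, 0, 0], [0, 0, 0]],
    [[33, 0, 0], [0, 0, 0]],
    [[36, 0, 0], [0, 0, 0]],
    [[36, 0, 0], [0, 0, 0]],
    [[36, 0, 0], [0, 0, 0]],
    [[36, 0, 0], [0, 0, 0]],
    [[12, 29, 0], [0, 0, 0]],
    [[12, 29, 0], [0, 0, 0]],
    [[12, 29, 0], [0, 0, 0]],
    [[12, 29, 0], [0, 0, 0]],
    [[12, 29, 0], [0, 0, 0]],
    [[12, 29, 0], [0, 0, 0]]
  ],
  "claw": 1
}}

```text
t: 11.87
tool_pos: [0.4263, -0.11, 0.4291]
orientation: [0.603, 3.079, -0.0]
force: [0.4, -0.3, -1.3]
opening: 0.0757
gripper_force: 0.0
```

{"name": "apply_moves", "arguments": {
  "series": [
    [[12, 29, 0], [0, 0, 0]],
    [[12, 29, 0], [0, 0, 0]],
    [[12, 29, 0], [0, 0, 0]],
    [[12, 29, 0], [0, 0, 0]],
    [[12, 29, 0], [0, 0, 0]],
    [[12, 29, 0], [0, 0, 0]],
    [[12, 29, 0], [0, 0, 0]],
    [[0, 0, 10], [0, 0, 0.1]],
    [[0, 0, 10], [0, 0, 0.1]],
    [[0, 0, 10], [0, 0, 0.1]],
    [[0, 0, 0], [0, 0, 0]],
    [[0, 0, 0], [0, 0, 0]]
  ]
}}

```text
t: 12.87
tool_pos: [0.4251, 0.1087, 0.3983]
orientation: [1.052, 2.959, 0.001]
force: [-0.1, -0.8, 0.0]
opening: 0.0929
gripper_force: 0.0
```

Run:
```python
from h import *
T,R=pose();p,d,K,E=grab("wrist","w6");W=cloud(d,K,E)
v,u=np.mgrid[:400,:640]
for z0,z1 in((.068,.085),(.055,.066)):
    m=((W[...,2]>z0)&(W[...,2]<z1)).astype(np.uint8)
    n,l,st,ce=cv2.connectedComponentsWithStats(m)
    for i in range(1,n):
        if st[i,4]>40: print(z0,st[i],W[l==i].mean(0).round(4),W[l==i].min(0).round(3),W[l==i].max(0).round(3))
```

```text
t 12.87 pos [0.4251 0.1087 0.3983] yaw_y 50.84 z [ 0.001  0.    -1.   ] F [-0.1 -0.8  0. ] op 0.0929 q [ 0.13 -0.32  1.92  0.    1.54 -0.75]
0.068 [ 434   12   56   66 1567] [0.398  0.2938 0.0765] [0.373 0.278 0.068] [0.429 0.328 0.085]
0.068 [384 117  27  26 564] [0.4237 0.2102 0.0764] [0.412 0.198 0.068] [0.437 0.223 0.079]
0.068 [461 242  58  36 637] [0.595  0.206  0.0776] [0.588 0.179 0.068] [0.616 0.238 0.085]
0.068 [365 317  50  31 486] [0.617  0.0654 0.0763] [0.615 0.027 0.068] [0.619 0.095 0.085]
0.068 [421 338  28  10 197] [0.6617 0.0978 0.0753] [0.652 0.087 0.068] [0.679 0.108 0.085]
0.068 [184 348  38  20 380] [ 0.4975 -0.1354  0.0762] [ 0.484 -0.158  0.068] [ 0.525 -0.123  0.085]
0.055 [428  23  36  58 306] [0.396  0.2834 0.0603] [0.372 0.277 0.055] [0.428 0.304 0.066]
0.055 [376 112  32  35 335] [0.4193 0.206  0.0578] [0.407 0.193 0.055] [0.442 0.229 0.066]
0.055 [456 237  49  31 300] [0.5929 0.2039 0.0607] [0.588 0.178 0.055] [0.612 0.237 0.066]
0.055 [363 314  47  32 305] [0.617  0.0594 0.0608] [0.615 0.025 0.055] [0.619 0.095 0.066]
0.055 [418 331  28  11 138] [0.6623 0.0983 0.0605] [0.653 0.087 0.055] [0.678 0.109 0.066]
0.055 [188 341  41  27 282] [ 0.5034 -0.1359  0.0605] [ 0.484 -0.157  0.055] [ 0.538 -0.124  0.066]
```

View pics/w6.png

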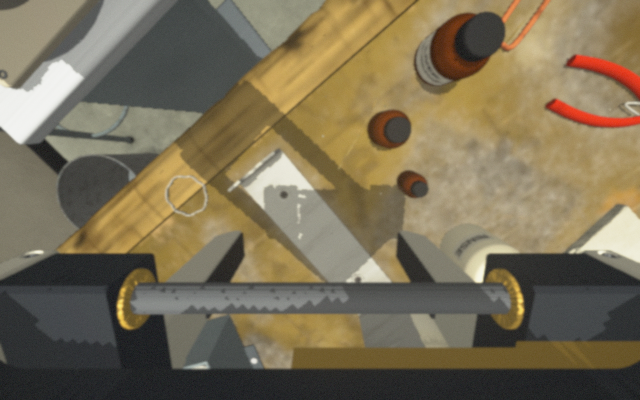

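The mid-size bottle's cap is at (397,128), which puts its axis at about (0.424, 0.211). The tool has room to go straight down there.

{"name": "apply_moves", "arguments": {
  "series": [
    [[16, 20, 0], [0, 0, 0]],
    [[16, 20, 0], [0, 0, 0]],
    [[16, 20, 0], [0, 0, 0]],
    [[16, 19, 0], [0, 0, 0]],
    [[0, 0, 25], [0, 0, 0]],
    [[0, 0, 25], [0, 0, 0]],
    [[0, 0, 0], [0, 0, 0]]
  ],
  "claw": 1
}}

```text
t: 13.5
tool_pos: [0.4244, 0.2101, 0.3441]
orientation: [-1.051, -2.956, 0.005]
force: [-0.7, -0.1, -0.4]
opening: 0.093
gripper_force: 0.0
```

Run:
```python
from h import *
T,R=pose();p,d,K,E=grab("wrist","w7");W=cloud(d,K,E)
m=((W[...,2]>.068)&(W[...,2]<.085)&(np.hypot(W[...,0]-.424,W[...,1]-.21)<.04))
print(m.sum(),W[m].mean(0),W[m].min(0),W[m].max(0))
m=(np.hypot(W[...,0]-.398,W[...,1]-.294)<.035);print('big top',np.percentile(W[m][:,2],98),W[m&(W[...,2]>.09)].mean(0))
dl=R.T@(np.array([.424,.2105,0])-T)*1000;print('tool delta',dl)
```

```text
t 13.5 pos [0.4244 0.2101 0.3441] yaw_y 50.84 z [-0.005 -0.002 -1.   ] F [-0.7 -0.1 -0.4] op 0.093 q [ 0.35 -0.18  1.9   0.    1.42 -0.54]
690 [0.42362335 0.21185588 0.07616475] [0.41163125 0.19881215 0.06800622] [0.43729586 0.2240512  0.07846591]
big top 0.10672702459369991 [0.40041661 0.30536257 0.10490459]
tool delta [-3.35559114e-01  1.60539822e+00  3.44135955e+02]
```

{"name": "apply_moves", "arguments": {
  "series": [
    [[0, 0.5, 20], [0, 0, 0]],
    [[0, 0, 25], [0, 0, 0]],
    [[0, 0, 25], [0, 0, 0]],
    [[0, 0, 25], [0, 0, 0]],
    [[0, 0, 22], [0, 0, 0]],
    [[0, 0, 16], [0, 0, 0]],
    [[0, 0, 0], [0, 0, 0]],
    [[0, 0, 0], [0, 0, 0]]
  ]
}}

```text
t: 14.22
tool_pos: [0.4265, 0.2104, 0.2161]
orientation: [1.057, 2.958, 0.001]
force: [-0.5, 0.1, 0.8]
opening: 0.0929
gripper_force: 0.0
```

{"name": "apply_moves", "arguments": {
  "series": [
    [[0, 0, 0], [0, 0, 0]],
    [[0, 0, 0], [0, 0, 0]],
    [[0, 0, 0], [0, 0, 0]],
    [[0, 0, 0], [0, 0, 0]],
    [[0, 0, 0], [0, 0, 0]],
    [[0, 0, 0], [0, 0, 0]],
    [[0, 0, 0], [0, 0, 0]],
    [[0, 0, 0], [0, 0, 0]],
    [[0, 0, 0], [0, 0, 0]],
    [[0, 0, 0], [0, 0, 0]],
    [[0, 0, 0], [0, 0, 0]],
    [[0, 0, 0], [0, 0, 0]]
  ],
  "claw": 0.2,
  "newtons": 15
}}

```text
t: 15.22
tool_pos: [0.4256, 0.2105, 0.2147]
orientation: [-1.058, -2.958, 0.0]
force: [-0.8, -0.9, 1.6]
opening: 0.0416
gripper_force: 15.0
```

{"name": "apply_moves", "arguments": {
  "series": [
    [[0, 0, -10], [0, 0, 0]],
    [[0, 0, -20], [0, 0, 0]],
    [[0, 0, -25], [0, 0, 0]],
    [[0, 0, -30], [0, 0, 0]],
    [[0, 0, -30], [0, 0, 0]],
    [[0, 0, -30], [0, 0, 0]],
    [[0, 0, -20], [0, 0, 0]],
    [[0, 0, -10], [0, 0, 0]],
    [[0, 0, 0], [0, 0, -0.1]],
    [[0, 0, 0], [0, 0, -0.1]],
    [[0, 0, 0], [0, 0, -0.1]],
    [[0, 0, 0], [0, 0, 0]]
  ]
}}

```text
t: 16.22
tool_pos: [0.4254, 0.2104, 0.3892]
orientation: [-0.596, -3.084, 0.001]
force: [0.2, -0.7, -0.4]
opening: 0.0418
gripper_force: 15.0
```

{"name": "apply_moves", "arguments": {
  "series": [
    [[-8, -15, 0], [0, 0, 0]],
    [[-14, -26, 0], [0, 0, 0]],
    [[-16, -30, 0], [0, 0, 0]],
    [[-16, -30, 0], [0, 0, 0]],
    [[-16, -30, 0], [0, 0, 0]],
    [[-16, -30, 0], [0, 0, 0]],
    [[-16, -30, 0], [0, 0, 0]],
    [[-16, -30, 0], [0, 0, 0]],
    [[-16, -30, 0], [0, 0, 0]],
    [[-16, -30, 0], [0, 0, 0]],
    [[-16, -30, 0], [0, 0, 0]],
    [[-16, -30, 0], [0, 0, 0]]
  ]
}}

```text
t: 17.22
tool_pos: [0.4652, -0.1757, 0.3893]
orientation: [-0.61, -3.081, -0.0]
force: [0.5, -0.6, -0.5]
opening: 0.0416
gripper_force: 15.0
```

{"name": "apply_moves", "arguments": {
  "series": [
    [[-16, -30, 0], [0, 0, 0]],
    [[-14, -26, 0], [0, 0, 0]],
    [[-14, -26, 0], [0, 0, 0]],
    [[-10, -18, 0], [0, 0, 0]],
    [[0, 0, 0], [0, 0, 0]],
    [[0, 0, 0], [0, 0, 0]],
    [[0, 0, 0], [0, 0, 0]]
  ]
}}

```text
t: 17.8
tool_pos: [0.4777, -0.2864, 0.3891]
orientation: [-0.607, -3.081, -0.002]
force: [0.9, 0.8, -0.7]
opening: 0.0421
gripper_force: 15.0
```

Run:
```python
from h import *
T,R=pose();print('delta',R.T@(np.array([.485,-.331,.2227])-T)*1000)
grab("wrist","w8")
```

```text
t 17.8 pos [ 0.4777 -0.2864  0.3891] yaw_y 67.73 z [-0.001  0.001 -1.   ] F [ 0.9  0.8 -0.7] op 0.0421 q [-0.63  0.02  1.63  0.    1.49 -1.81]
delta [-23.85718042 -38.67053682 166.36144336]
```

View pics/w8.png

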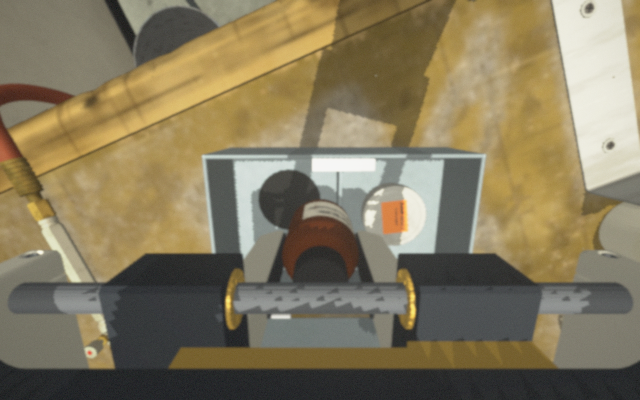

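The bottle is held upright at (320,240). The mat shows at about (289,199), a little to the left and front in the image. I'm cross-checking its position while moving over.

Run:
```python
from h import *
p,d,K,E=load("w8")
g=p.max(2);m=np.zeros_like(g);m[165:235,252:305]=g[165:235,252:305]<90
ys,xs=np.nonzero(m);cnt=np.stack([xs,ys],1)
print(xs.min(),ys.min(),ys.max())
C=-E[:3,:3].T@E[:3,3]
for u,v in((289,199),(xs.min()+30,ys.min()+30)):
    r=E[:3,:3].T@np.array([(u-K[2])/K[0],(v-K[3])/K[1],1]);print((C+r*(.007-C[2])/r[2]).round(4))
```

```text
259 171 234
[ 0.4832 -0.3306  0.007 ]
[ 0.4856 -0.3317  0.007 ]
```

{"name": "apply_moves", "arguments": {
  "series": [
    [[-8, -12, 0], [0, 0, 0]],
    [[-8, -13, 0], [0, 0, 0]],
    [[-8, -13.5, 0], [0, 0, 0]],
    [[0, 0, 0], [0, 0, 0]],
    [[0, 0, 0], [0, 0, 0]],
    [[0, 0, 0], [0, 0, 0]]
  ]
}}

```text
t: 18.35
tool_pos: [0.4857, -0.3305, 0.3897]
orientation: [-0.603, -3.083, -0.001]
force: [-0.4, 0.0, -0.8]
opening: 0.042
gripper_force: 15.0
```

{"name": "apply_moves", "arguments": {
  "series": [
    [[0, 0, 10], [0, 0, 0]],
    [[0, 0, 18], [0, 0, 0]],
    [[0, 0, 20], [0, 0, 0]],
    [[0, 0, 20], [0, 0, 0]],
    [[0, 0, 20], [0, 0, 0]],
    [[0, 0, 20], [0, 0, 0]],
    [[0, 0, 15], [0, 0, 0]],
    [[0, 0, 12], [0, 0, 0]],
    [[0, 0, 8], [0, 0, 0]],
    [[0, 0, 4], [0, 0, 0]],
    [[0, 0, 4], [0, 0, 0]],
    [[0, 0, 0], [0, 0, 0]]
  ]
}}

```text
t: 19.35
tool_pos: [0.4856, -0.3316, 0.2386]
orientation: [-0.604, -3.083, 0.0]
force: [0.2, -0.3, -1.1]
opening: 0.0417
gripper_force: 15.0
```

{"name": "apply_moves", "arguments": {
  "series": [
    [[0, 0, 2], [0, 0, 0]],
    [[0, 0, 2], [0, 0, 0]],
    [[0, 0, 2], [0, 0, 0]],
    [[0, 0, 0], [0, 0, 0]],
    [[0, 0, 0], [0, 0, 0]]
  ]
}}

```text
t: 19.77
tool_pos: [0.4856, -0.3317, 0.2328]
orientation: [-0.604, -3.083, 0.0]
force: [0.1, -0.2, -1.9]
opening: 0.0421
gripper_force: 15.0
```

Now lower in 1–1.5 mm steps, watching the force.

{"name": "apply_moves", "arguments": {
  "series": [
    [[0, 0, 2], [0, 0, 0]],
    [[0, 0, 2], [0, 0, 0]],
    [[0, 0, 1.5], [0, 0, 0]],
    [[0, 0, 1.5], [0, 0, 0]],
    [[0, 0, 1], [0, 0, 0]],
    [[0, 0, 0], [0, 0, 0]],
    [[0, 0, 0], [0, 0, 0]]
  ]
}}

```text
t: 20.35
tool_pos: [0.4856, -0.3316, 0.2246]
orientation: [-0.604, -3.083, -0.0]
force: [-1.0, 0.1, -0.9]
opening: 0.042
gripper_force: 15.0
```

{"name": "apply_moves", "arguments": {
  "series": [
    [[0, 0, 1], [0, 0, 0]],
    [[0, 0, 1], [0, 0, 0]],
    [[0, 0, 0], [0, 0, 0]],
    [[0, 0, 0], [0, 0, 0]]
  ]
}}

```text
t: 20.68
tool_pos: [0.4856, -0.3316, 0.2226]
orientation: [-0.604, -3.083, -0.0]
force: [1.4, 0.4, -0.0]
opening: 0.0419
gripper_force: 15.0
```

{"name": "apply_moves", "arguments": {
  "series": [
    [[0, 0, 1], [0, 0, 0]],
    [[0, 0, 0.5], [0, 0, 0]],
    [[0, 0, 0], [0, 0, 0]],
    [[0, 0, 0], [0, 0, 0]]
  ]
}}

```text
t: 21.02
tool_pos: [0.4857, -0.3317, 0.2217]
orientation: [0.604, 3.083, -0.0]
force: [-1.5, 1.3, 4.3]
opening: 0.0417
gripper_force: 15.0
```

Contact at about 5 N. Release with a part opening so the fingers stay clear of the divider.

{"name": "apply_moves", "arguments": {
  "series": [
    [[0, 0, 0], [0, 0, 0]],
    [[0, 0, 0], [0, 0, 0]],
    [[0, 0, 0], [0, 0, 0]],
    [[0, 0, 0], [0, 0, 0]],
    [[0, 0, 0], [0, 0, 0]],
    [[0, 0, 0], [0, 0, 0]]
  ],
  "claw": 0.67
}}

```text
t: 21.52
tool_pos: [0.4856, -0.3316, 0.2211]
orientation: [-0.604, -3.083, -0.0]
force: [0.3, -0.5, -0.6]
opening: 0.062
gripper_force: 0.0
```

{"name": "apply_moves", "arguments": {
  "series": [
    [[0, 0, -8], [0, 0, 0]],
    [[0, 0, -15], [0, 0, 0]],
    [[0, 0, -20], [0, 0, 0]],
    [[0, 0, -25], [0, 0, 0]],
    [[0, 0, -30], [0, 0, 0]],
    [[0, 0, -30], [0, 0, 0]],
    [[0, 0, -30], [0, 0, 0]],
    [[0, 0, -30], [0, 0, 0]],
    [[0, 20, 0], [0, 0, 0]],
    [[0, 0, 0], [0, 0, 0]],
    [[0, 0, 0], [0, 0, 0]]
  ]
}}

```text
t: 22.43
tool_pos: [0.4933, -0.3126, 0.4101]
orientation: [0.602, 3.082, -0.001]
force: [-0.5, -0.0, -0.7]
opening: 0.062
gripper_force: 0.0
```

Run:
```python
from h import *
T,R=pose();p,d,K,E=grab("wrist","w9");W=cloud(d,K,E)
m=((W[...,2]>.074)&(W[...,2]<.095)&(np.hypot(W[...,0]-.485,W[...,1]+.331)<.04))
print(m.sum(),W[m].mean(0),W[m].min(0),W[m].max(0))
p,d,K,E=grab("scene","c9");W=cloud(d,K,E);w=W.reshape(-1,3)*1000
o=np.array([529.5,-282]);c,s=np.cos(np.radians(-22.4)),np.sin(np.radians(-22.4))
x=(w[:,0]-o[0])*c+(w[:,1]-o[1])*s;y=-(w[:,0]-o[0])*s+(w[:,1]-o[1])*c
m=(y>70)&(y<128)&(x>50)&(x<180)&(w[:,2]>110)&(w[:,2]<255)
print(m.sum(),np.pi/2+np.arctan(np.polyfit(w[m,2],x[m],1)[0]))
```

```text
t 22.43 pos [ 0.4933 -0.3126  0.4101] yaw_y 67.91 z [ 0.001 -0.001 -1.   ] F [-0.5 -0.  -0.7] op 0.062 q [-0.65  0.08  1.53 -0.    1.53 -1.84]
467 [ 0.4837761  -0.33085808  0.08318718] [ 0.47161793 -0.3440624   0.07405061] [ 0.49738248 -0.31851819  0.08566805]
1002 1.799620746760719
```

View pics/w9.png

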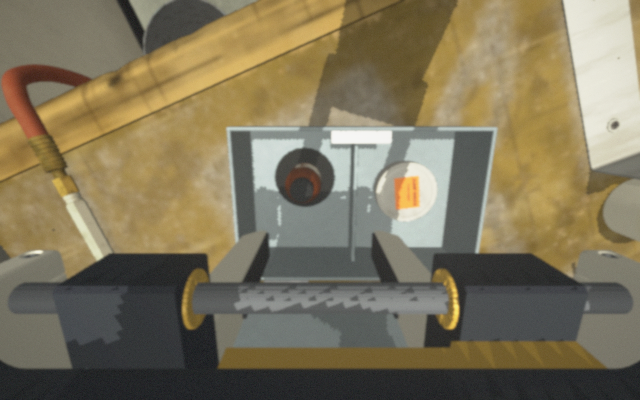

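The bottle stands upright on the mat at (302,180), within about 1 mm of its centre. The tin hasn't moved, the lid is at 1.80 rad and the gripper is clear, so I'm handing in.

```bash
python3 -c "
from plant import robot
print(robot.close_job())"
```

```text
the job is handed in; nothing more can be done
None
```

The job is handed in, with no verdict returned: the last images showed the brown bottle upright on the mat, about 1 mm off centre, the lid open at 1.8 rad, the tin still in its bay and the gripper clear.

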